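# Pack the tote for hanging the shed door

## Task

Pack the wooden tote for hanging the shed door: lay the folded brass hinge flat in the broad square tray and the drill chuck key flat in the oblong tin, stand the screw jar upright in the small square tin, and put the loose roofing bolt with the others in the tin cup. The plain T-handled hex key and the flat brass mending plate belong to other jobs: leave them lying where they are.

Things in the scene. Friction and masses are not known exactly. Their poses are not given: they have to be found in the camera images.
- hinge: Brass butt hinge folded shut, lying flat on the bench: 76 mm long (its x), 32 mm wide (its y), 8 mm thick at the two leaves, with an 11 mm thick round jointed barrel along its whole +y edge and three screw holes. Origin: centre of its underside; z up. It can be gripped across the 32 mm, by barrel and leaf edges. 0.15 kg.
- chuck_key: Grey steel drill chuck key, T-shaped and stubby, lying flat. Origin: on the bench under the middle of the free shank; z up. Along its x: cross bar (54 mm long along y, 10 mm thick) at -23 mm; round 10 mm shank, free from -18 to +19 mm; toothed bevel gear 22 mm across at +19 mm; pilot tip ends at +41 mm. It rests on bar and gear; the shank over the origin is 3 to 14 mm above the bench. 0.10 kg.
- roofing_bolt: Steel roofing bolt lying on the bench, 58 mm long along its x: round head 18 mm across at -29 to -22 mm, 10 mm shank (grip it there), square nut 18 mm wide at +14 to +22 mm. Its axis is 9 mm above the bench. Origin: on the bench under mid-length (it moves off to the side if the bolt rolls); z up. 0.06 kg.
- screw_jar: Red plastic screw jar with a red lid, upright: 48 mm diameter, 62 mm tall. Origin: centre of its underside; z up. 0.13 kg.
- hex_key: Look-alike, not wanted: plain T-handled hex key, grey steel, cross bar 54 mm long, straight thin 10 mm shank 88 mm long with no gear at its end, lying on the bench. Origin: on the bench under the shank, 35 mm from the bar, which is on the -x side; x along the shank.
- mending_plate: Look-alike, not wanted: flat brass mending plate, 96 mm long (its x), 24 mm wide, 4 mm thick, four holes in a row, no barrel, lying on the bench. Origin: centre of its underside.
- oblong_tin: The oblong tin, bare metal, open on top: inside 80 mm along its x and 122 mm along its y, walls 3 mm thick, 32 mm high, floor 3 mm thick. Fixed, level, in one of four places (two by two, 112 by 136 mm apart) in the wooden tote (250 x 300 mm, walls 48 to 56 mm high). Origin: centre of its underside, 8 mm above the bench; z up.
- broad_tray: The broad square tray, low, of plywood, open on top: inside 98 by 98 mm, walls 5 mm thick, 28 mm high, floor 5 mm thick. Fixed, level, in one of four places (two by two, 112 by 136 mm apart) in the wooden tote (250 x 300 mm, walls 48 to 56 mm high). Origin: centre of its underside, 8 mm above the bench; z up.
- small_tin: The small square tin, dark steel, open on top: inside 66 by 66 mm, walls 3 mm thick, 36 mm high, floor 3 mm thick. Fixed, level, in one of four places (two by two, 112 by 136 mm apart) in the wooden tote (250 x 300 mm, walls 48 to 56 mm high). Origin: centre of its underside, 8 mm above the bench; z up.
- tin_cup: The round tin cup, open on top: inside 78 mm across at the bottom and 80 mm at the rim, 60 mm high, with two roofing bolts lying fixed on its floor (they reach 21 mm above its underside). Fixed, level, in one of four places (two by two, 112 by 136 mm apart) in the wooden tote (250 x 300 mm, walls 48 to 56 mm high). Origin: centre of its underside, 8 mm above the bench; z up.
Mind the look-alikes: they are no part of the job. There is more than one size of the screw_jar; the one meant has the size given above.

How it is judged (in metres and radians):
At the end, for the whole second after the job is handed in: Hinge flat on the broad tray's floor (tilt under 9 deg), chuck key flat in the oblong tin (14 deg), jar upright on the small tin's floor (6 deg), bolt in the cup (origin under 48 mm above its underside), all released and at rest; hex key and mending plate within 20 mm of their starts (x of hinge in the frame of broad_tray between -0.037 and 0.037 m and y of hinge in the frame of broad_tray between -0.037 and 0.037 m and z of hinge in the frame of broad_tray between -0.002 and 0.01 m and angle between hinge's own z axis and vertical below 0.15 rad and x of chuck_key in the frame of oblong_tin between -0.036 and 0.036 m and y of chuck_key in the frame of oblong_tin between -0.05 and 0.05 m and z of chuck_key in the frame of oblong_tin between -0.002 and 0.011 m and angle between chuck_key's own z axis and vertical below 0.25 rad and x of screw_jar in the frame of small_tin between -0.012 and 0.012 m and y of screw_jar in the frame of small_tin between -0.012 and 0.012 m and z of screw_jar in the frame of small_tin between -0.002 and 0.008 m and angle between screw_jar's own z axis and vertical below 0.1 rad and horizontal distance between roofing_bolt and tin_cup below 0.04 m and x of roofing_bolt in the frame of tin_cup between -0.04 and 0.04 m and y of roofing_bolt in the frame of tin_cup between -0.04 and 0.04 m and z of roofing_bolt in the frame of tin_cup between -0.002 and 0.048 m and linear speed of each of hinge, chuck_key, roofing_bolt, screw_jar below 0.02 m/s and distance of each of hex_key, mending_plate from where it was at the start of the episode below 0.02 m); the robot touches nothing.
It fails at once if the T-handled hex key is moved from its place (more than 20 mm) (distance of hex_key from where it was at the start of the episode above 0.02 m).
It fails at once if the brass mending plate is moved from its place (more than 20 mm) (distance of mending_plate from where it was at the start of the episode above 0.02 m).
It also fails if it takes over 120 s, if anything falls off the work surface, if the arm or the gripper's body presses on something with over 40 N, if the wrist force passes 120 N, or if a joint passes its speed limit or range.

## Robot

A 6-joint arm with a two-finger parallel gripper is mounted at the origin on the work surface. World frame = base frame: x ahead of the robot, y to its left, z up, the work surface at z = 0. Lengths are in m, angles in degrees, forces in N, time in s.
With the tool pointing down it reaches from about 0.35 to 0.85 m from the base axis. Payload 8.1 kg.
Tool frame: the origin (TCP) lies between the finger pads; the fingertips stand 11 mm ahead of it and the grasp point (between the pads) lies 8 mm behind it; z points along the fingers, y is the line along which they close (so a half turn about z gives the same grasp; the last joint's range is limited). The gripper opens to 93 mm and grips with 3 to 60 N. Pads are 15 mm wide; open, the fingers measure 128 mm over their backs; the gripper's body (75 mm by 188 mm) begins 65 mm behind the grasp point.
Start: joints at [-69.924, 7.471, 85.268, -0, 87.261, -4.893], TCP at [0.253, -0.544, 0.203] pointing down, gripper open.
Joint ranges: [-169.43, 169.43], [-51.17, 129.36], [1.28, 143.12], [-76.62, 256.62], [0, 156.53], [-152.29, 152.29]. Speed limits (degrees/s): [136.94, 136.94, 159.86, 180, 180, 180].

## Interface

Orientations are given as [roll, pitch, yaw] about the fixed x, y, z axes, in that order (R = Rz(yaw) Ry(pitch) Rx(roll)).
In Python, from station import read_state, camera, camera_model, hand_in, look_for, pinpoint gives the robot as it stands.
- The arm moves only by the tool arm_command, never from a script. Its argument "moves" is a list that holds one entry, the list of rows, each a list of 4 numbers: the shift along the tool's x, y, z in cm, then the turn about the tool's z in degrees. A call has 1 to 20 rows; each row shifts and turns the commanded pose from where the row before left it, along the tool's axes as they then stand; what a row does not reach is not made up. A row lasts 1/8 s, in which the tool goes at most 62.5 mm and 10.7 degrees, less where a joint would pass 70% of its speed; a pose out of reach is approached as far as the arm can. A call with a gripper value outside its range is refused whole. "grip" is the opening, from -1 (shut) to 1 (fully open), set as the call begins (left out, the last holds). The fingers move at their own pace and stop on an object; "force" is the grip in N (left out, the last holds). Time passes only in rows, so rows that do not move let the fingers close. It gives the time, the measured TCP pose, the force, the opening and the grip force at its end, in the units of the state.
- read_state(): the state, without advancing time (a new reading comes with each control period).
- camera(name): name is "scene" or "top" or "wrist"; returns the picture (400x640x3 uint8, red, green, blue); there is no depth.
- camera_model(name): a dict with "fx", "fy", "cx", "cy" (pixels), "extrinsics" (4x4, takes a point from world to camera coordinates). Camera axes: x right, y up, looking along -z (the intrinsics and any distortion apply to the point x, -y, -z); pixel columns grow to the right and rows downward; lengths in m; the calibration is good to about 2 mm. A picture is of the moment at which its call begins: read the wrist's pose just before it. camera_model takes no time and is no camera call; for the wrist camera it gives the pose at the moment of the call.
- hand_in(): hands the job in; it is judged then, once.
Trained networks look in the newest picture that a camera, given by its name, has taken for a name from the list of things; names that differ only in an ending like _2 or _b are one class to them, and where a whole thing is asked for, a point or a joint stands for the part that bears it (a point fixed in the world has none). Each returns a list of dicts, best first, with "conf" (0 to 1); they miss things now and then, are a little off and sometimes report something else, mostly with a low value. They report only what shows in the picture. A call takes as long as a camera call. They do not tell look-alikes from the thing itself.
- look_for(name, camera): "point" ([x, y, z] in m, in world coordinates, good to about 4 mm: the middle of the surface that is visible of it).
- pinpoint(name, camera): "point" ([x, y, z] in m, in world coordinates, good to about 4 mm: a listed point, or the origin of a listed thing).
The state is a dict: "t": time; "joint_positions": joint angles; "qvel": joint speeds; "joint_efforts": joint torques, N m; "tcp_pos": TCP position; "ee_rot": TCP orientation; "force": force on the tool from outside, world axes, zero at the start; "torque": the same for the moment, N m; "finger_gap": finger opening in m; "grasp_force": force on a finger pad.
Only numpy, scipy, OpenCV 4.12 (cv2) and the standard library are available. Lean on these libraries where they do the work, as an engineer would, in place of code of your own. Each camera call takes 0.05 s, during which the arm holds its last target. There are 200 camera calls.

## Working session

There is one attempt and no reset: what is moved stays moved. The work goes in short steps, Python scripts to look and compute and a tool call to move; the robot and the scene stay as the last step left them, time stands still between calls to the robot, and variables do not carry over. Pictures are saved under pics/ and viewed, at most 16 in all, crops included, and the job is handed in when it is done.

Besides the shell and the picture viewer there is one more tool, called after "Request:" in YAML: its name, and indented under it one key for each argument. arm_command: Moves the arm, as the interface text tells. Its arguments: {"type":"object","properties":{"moves":{"type":"array"},"grip":{"type":"number"},"force":{"type":"number"}},"required":["moves"]}

```bash
mkdir -p pics; ls; cat > h.py <<'E'
import numpy as np, cv2
from station import *
def save(cam,fn):
    im=camera(cam); cv2.imwrite('pics/'+fn,im[:,:,::-1]); return im
def ray(cam,uv,z,M=None):
    M=M or camera_model(cam); E=np.array(M['extrinsics']); R=E[:3,:3]; t=E[:3,3]
    d=R.T@np.array([(uv[0]-M['cx'])/M['fx'],-(uv[1]-M['cy'])/M['fy'],-1]); c=-R.T@t
    return c+d*(z-c[2])/d[2]
E
python3 - <<'E'
from h import *
save('top','top.png');save('scene','scene.png')
print(camera_model('top'))
for n in 'hinge chuck_key roofing_bolt screw_jar hex_key mending_plate oblong_tin broad_tray small_tin tin_cup'.split():
    for c in ['top','scene']:
        print(n,c,[(np.round(r['point'],3).tolist(),round(r['conf'],2)) for r in pinpoint(n,c)])
s=read_state();print(s['t'],s['ee_rot'],s['tcp_pos'],s['finger_gap'])
E
```

```text
pics
{'fx': 370.1932193795162, 'fy': 370.1932193795162, 'cx': 322.18166145006063, 'cy': 197.37947596625298, 'extrinsics': array([[-0.01071736, -0.9999298 ,  0.00505289, -0.02751535],
       [ 0.98276444, -0.00960049,  0.18461278, -0.54360505],
       [-0.18455131,  0.00694436,  0.98279835, -0.78229464],
       [ 0.        ,  0.        ,  0.        ,  1.        ]])}
hinge top [([0.567, -0.151, 0.0], 0.77), ([0.696, -0.16, -0.004], 0.24)]
hinge scene [([0.565, -0.156, 0.002], 0.87)]
chuck_key top [([0.684, -0.039, -0.002], 0.77)]
chuck_key scene [([0.682, -0.044, 0.001], 0.66)]
roofing_bolt top [([0.421, -0.03, 0.001], 0.51), ([0.695, -0.161, -0.0], 0.22)]
roofing_bolt scene [([0.421, -0.034, 0.001], 0.56)]
screw_jar top [([0.563, -0.041, 0.002], 0.92), ([0.492, 0.019, 0.003], 0.73), ([0.678, 0.051, -0.002], 0.67), ([0.541, 0.302, 0.007], 0.59)]
screw_jar scene [([0.678, 0.054, -0.001], 0.79), ([0.563, -0.042, -0.002], 0.63), ([0.49, 0.024, 0.001], 0.63)]
hex_key top [([0.429, -0.154, -0.001], 0.63), ([0.554, 0.173, 0.008], 0.34)]
hex_key scene [([0.424, -0.152, -0.0], 0.49)]
mending_plate top []
mending_plate scene [([0.692, -0.164, 0.003], 0.73)]
oblong_tin top [([0.539, 0.304, 0.006], 0.78)]
oblong_tin scene [([0.54, 0.303, 0.013], 0.71)]
broad_tray top [([0.427, 0.298, 0.005], 0.58)]
broad_tray scene [([0.427, 0.298, 0.011], 0.75), ([0.682, -0.04, -0.002], 0.7), ([0.695, -0.163, -0.0], 0.68)]
small_tin top []
small_tin scene [([0.549, 0.172, 0.006], 0.83)]
tin_cup top [([0.438, 0.16, 0.011], 0.92)]
tin_cup scene [([0.438, 0.165, 0.006], 0.71)]
1.1 [-1.79999986e+02 -8.33149726e-04  2.49687054e+01] [ 0.2533079  -0.54392031  0.2027238 ] 0.09323932266964545
```

View pics/top.png

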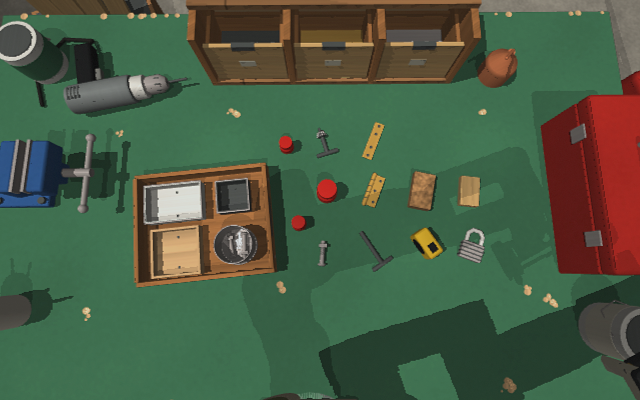

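View pics/scene.png

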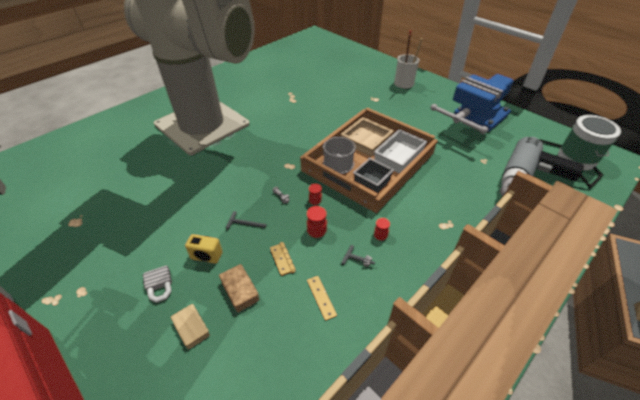

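The top view shows the tote on the left: oblong tin at (172,203), small tin at (233,196), broad tray at (175,250) and cup at (236,244). The wanted jar is the big one at (327,190), with the hinge at (374,190), chuck key at (323,142) and bolt at (323,252). The plate at (373,141) and hex key at (376,250) stay put. Next I'll move above the loose items for a closer look.

Request:
arm_command:
  moves:
    - [[4,-2.7,-1.2,0],[4,-2.7,-1.2,0],[4,-2.7,-1.2,0],[4,-2.7,-1.2,0],[4,-2.7,-1.2,0],[4,-2.7,-1.2,0],[4,-2.7,-1.2,0],[4,-2.7,-1.2,0],[4,-2.7,-1.2,0],[4,-2.7,-1.2,0],[4,-2.7,-1.2,0],[4,-2.7,-1.2,0],[0,0,0,8.3],[0,0,0,8.3],[0,0,0,8.3],[0,0,0,0]]
  grip: 1
  force: 25

```text
t: 3.1
tcp_pos: [0.5517, -0.0475, 0.3467]
ee_rot: [180.0, -0.0, 0.1]
force: [0.2, -0.1, -0.2]
finger_gap: 0.093
grasp_force: 0.0
```

```bash
cat >> h.py <<'E'
def go(x,y,z,yaw):
    "shift in present tool axes (cm), then turn about tool z"
    s=read_state(); p=np.array(s['tcp_pos']); w=s['ee_rot'][2]; a=np.radians(w)
    d=np.array([x,y,z])-p
    return np.round([100*(d[0]*np.cos(a)+d[1]*np.sin(a)),100*(d[0]*np.sin(a)-d[1]*np.cos(a)),-100*d[2],w-yaw],2).tolist()
E
python3 - <<'E'
from h import *
s=read_state();print(s['t'],s['ee_rot'],s['tcp_pos'],s['joint_positions'])
save('wrist','w1.png')
M=camera_model('wrist');np.set_printoptions(suppress=True,precision=3);print(M)
for n in 'hinge chuck_key roofing_bolt screw_jar hex_key mending_plate'.split():
    print(n,[(np.round(r['point'],3).tolist(),round(r['conf'],2)) for r in pinpoint(n,'wrist')])
E
```

```text
3.1 [ 1.79997889e+02 -2.86934334e-04  1.26050106e-01] [ 0.55167882 -0.04751635  0.34673135] [-1.02267669e+01 -4.58462214e-01  7.86553318e+01 -2.06875765e-03
  1.01802469e+02  7.96467599e+01]
{'fx': 332.0781287179637, 'fy': 332.0781287179637, 'cx': 314.17121217453973, 'cy': 201.4726854184638, 'extrinsics': array([[ 0.005, -1.   ,  0.   , -0.05 ],
       [ 0.964,  0.005, -0.267, -0.463],
       [ 0.267,  0.002,  0.964, -0.677],
       [ 0.   ,  0.   ,  0.   ,  1.   ]])}
hinge [([0.568, -0.158, -0.003], 0.95)]
chuck_key [([0.684, -0.042, 0.002], 0.92)]
roofing_bolt [([0.422, -0.029, 0.002], 0.7)]
screw_jar [([0.682, 0.054, 0.001], 0.84), ([0.49, 0.024, 0.001], 0.65), ([0.564, -0.045, -0.004], 0.59)]
hex_key [([0.426, -0.15, 0.001], 0.71)]
mending_plate [([0.695, -0.16, -0.001], 0.95), ([0.444, 0.161, 0.008], 0.33)]
```

View pics/w1.png

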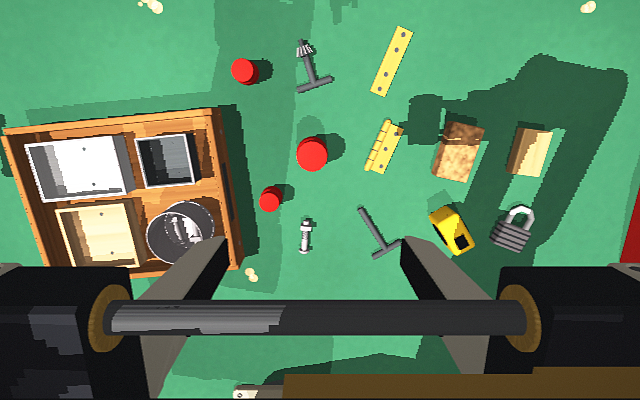

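The wrist view shows all the items clearly. The hinge runs (393,122) to (374,172) with its barrel on the left, and the chuck key has its bar at (297,91)-(332,78) and its tip at (301,40). The bolt spans (307,218)-(304,253) and the big jar is at (312,153). Next I'll compute the angles.

```bash
python3 - <<'E'
from h import *
def ang(n,a,b,z):
    p,q=ray('wrist',a,z)[:2],ray('wrist',b,z)[:2]; d=q-p
    print(n,np.round(p,3),np.round(q,3),'mid',np.round((p+q)/2,3),'len',round(np.hypot(*d),3),'ang',round(np.degrees(np.arctan2(d[1],d[0])),1))
ang('hinge',(374,172),(393,122),.008)
ang('hingeL',(365,170),(385,119),.01);ang('hingeR',(383,174),(402,125),.008)
ang('key bar',(297,91),(332,78),.011)
ang('key shank',(314.5,84.5),(301,40),.009)
ang('bolt',(304,253),(307,218),.009)
ang('hexshank',(386,248),(361,208),.009)
ang('plate',(383,94),(404,29),.004)
ang('ob long edge',(25,146),(122,135),.04)
ang('ob right',(122,135),(129,190),.04)
ang('sm top',(136,139),(186,134),.044)
ang('sm bot',(143,188),(198,181),.044)
ang('jar lid',(312,150),(312,140),.062)
# local crop of each
im=camera('wrist')
c=[cv2.resize(im[y-40:y+40,x-40:x+40],(400,400),interpolation=cv2.INTER_CUBIC) for x,y in [(315,65),(384,146),(306,236)]]
cv2.imwrite('pics/crop.png',cv2.resize(np.hstack(c),(798,266))[:,:,::-1])
E
```

```text
hinge [ 0.532 -0.143] [ 0.609 -0.168] mid [ 0.57  -0.155] len 0.081 ang -17.9
hingeL [ 0.535 -0.128] [ 0.613 -0.155] mid [ 0.574 -0.141] len 0.083 ang -19.0
hingeR [ 0.528 -0.157] [ 0.604 -0.182] mid [ 0.566 -0.169] len 0.08 ang -17.9
key bar [ 0.653 -0.022] [ 0.671 -0.073] mid [ 0.662 -0.048] len 0.055 ang -70.5
key shank [ 0.663 -0.048] [ 0.723 -0.028] mid [ 0.693 -0.038] len 0.063 ang 18.0
bolt [ 0.392 -0.031] [ 0.455 -0.036] mid [ 0.423 -0.033] len 0.063 ang -4.8
hexshank [ 0.402 -0.169] [ 0.472 -0.124] mid [ 0.437 -0.147] len 0.084 ang 32.7
plate [ 0.65  -0.151] [ 0.738 -0.176] mid [ 0.694 -0.163] len 0.092 ang -15.7
ob long edge [0.574 0.374] [0.59  0.231] mid [0.582 0.303] len 0.145 ang -83.6
ob right [0.59  0.231] [0.509 0.232] mid [0.55  0.231] len 0.082 ang 178.7
sm top [0.585 0.209] [0.592 0.136] mid [0.589 0.173] len 0.073 ang -84.3
sm bot [0.513 0.209] [0.524 0.125] mid [0.518 0.167] len 0.084 ang -82.5
jar lid [ 0.572 -0.044] [ 0.586 -0.044] mid [ 0.579 -0.044] len 0.014 ang 0.1
```

View pics/crop.png

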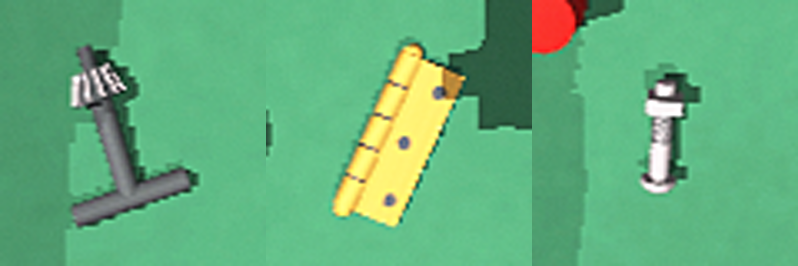

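Request:
arm_command:
  moves:
    - [[1.1,-0.45,2,0],[0,0,5,-5],[0,0,5,0],[0,0,5,0],[0,0,5,0],[0,0,5,0],[0,0,1.5,0],[0,0,1.3,0],[0,0,0,0]]

```text
t: 4.62
tcp_pos: [0.5631, -0.043, 0.0491]
ee_rot: [180.0, -0.0, 5.1]
force: [-0.2, -0.0, -0.8]
finger_gap: 0.0932
grasp_force: 0.0
```

Request:
arm_command:
  moves:
    - [[0,0,0,0],[0,0,0,0],[0,0,0,0],[0,0,0,0],[0,0,0,0],[0,0,0,0]]
  grip: -1

```text
t: 5.38
tcp_pos: [0.5626, -0.043, 0.0487]
ee_rot: [-180.0, 0.0, 5.1]
force: [-0.8, 0.4, -0.3]
finger_gap: 0.0376
grasp_force: 0.0
```

Request:
arm_command:
  moves:
    - [[0,0,-4,0],[0,0,-5,0],[0,0,-3,0],[0,0,0,0]]

```text
t: 5.88
tcp_pos: [0.5648, -0.0434, 0.1722]
ee_rot: [179.9, -0.3, 5.1]
force: [0.1, 0.0, -0.5]
finger_gap: 0.0011
grasp_force: 0.0
```

```bash
python3 - <<'E'
from h import *
print(go(.550,.171,.165,5))
for n in 'small_tin tin_cup oblong_tin screw_jar'.split():
    camera('wrist');print(n,[(np.round(r['point'],3).tolist(),round(r['conf'],2)) for r in pinpoint(n,'wrist')])
E
```

```text
[0.42, -21.49, 0.72, 0.07]
small_tin [([0.553, 0.17, 0.01], 0.96), ([0.569, -0.16, -0.001], 0.54)]
tin_cup [([0.442, 0.165, 0.013], 0.7)]
oblong_tin []
screw_jar [([0.57, -0.048, -0.003], 0.8), ([0.492, 0.025, 0.001], 0.68), ([0.678, 0.056, 0.0], 0.67), ([0.685, -0.04, 0.001], 0.35)]
```

The fingers closed on nothing, so I'll look.

```bash
python3 - <<'E'
from h import *
save('wrist','w2.png')
E
```

```text
(no output)
```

View pics/w2.png

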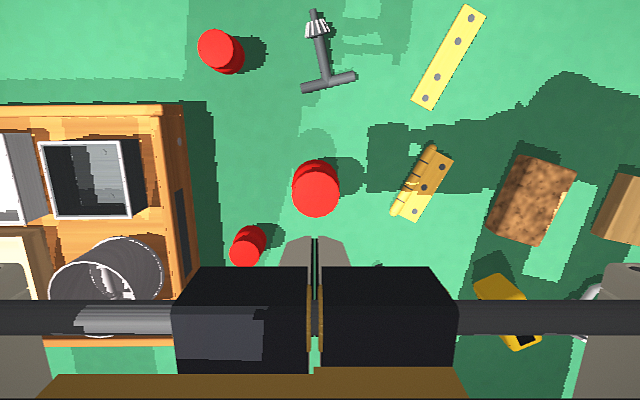

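```bash
python3 - <<'E'
from h import *
for uv in [(316,193),(316,217),(316,169),(292,193),(340,193)]: print(np.round(ray('wrist',uv,.062),4))
print(np.round(ray('wrist',(317,172),.0),4))
M=camera_model('wrist');E=np.array(M['extrinsics'])
for p in [(.57,-.046,.062),(.5648,-.0434,.161)]:
    q=E[:3,:3]@p+E[:3,3]; print(M['cx']+M['fx']*q[0]/-q[2], M['cy']-M['fy']*q[1]/-q[2])
a=cv2.imread('pics/w1.png');a=cv2.imread('pics/w2.png')
m=((a[:,:,2]>150)&(a[:,:,1]<60)).astype(np.uint8);m[:, :280]=0;m[:,360:]=0
r,c=np.nonzero(m);print(r.min(),r.max(),c.min(),c.max())
E
```

```text
[ 0.5656 -0.0443  0.062 ]
[ 0.5431 -0.0463  0.062 ]
[ 0.5871 -0.0423  0.062 ]
[ 0.5637 -0.023   0.062 ]
[ 0.5675 -0.0656  0.062 ]
[ 0.5731 -0.045   0.    ]
318.3666162788745 188.3477585349275
315.2334772398847 233.97272339220288
161 217 292 338
```

```bash
python3 - <<'E'
from h import *
a=cv2.imread('pics/w2.png')
m=((a[:,:,2]>130)&(a[:,:,1]<70)&(a[:,:,0]<70)).astype(np.uint8)
n,l,st,ce=cv2.connectedComponentsWithStats(m)
for s in st[1:]:
    if s[4]<200: continue
    x,y,w,h,_=s; print('blob',s)
    for z in (.03,.035,.04,.05,.062,.07):
        # lid: near-row bottom, lid rows from bottom up by w; centre
        c=(x+w/2,y+h-w/2)
        lid=ray('wrist',c,z); D=np.hypot(*(ray('wrist',(x,c[1]),z)-ray('wrist',(x+w,c[1]),z))[:2])
        far=ray('wrist',(x+w/2,y),0)
        print(z,np.round(lid,4),'D',round(D,4),'base far-lid centre',np.round(np.hypot(*(far-lid)[:2]),4),'want',round(D/2,4))
E
```

```text
blob [198  29  36  45 322]
0.03 [0.6748 0.0549 0.03  ] D 0.032 base far-lid centre 0.0288 want 0.016
0.035 [0.6742 0.0535 0.035 ] D 0.0315 base far-lid centre 0.0298 want 0.0158
0.04 [0.6736 0.052  0.04  ] D 0.031 base far-lid centre 0.0309 want 0.0155
0.05 [0.6725 0.0492 0.05  ] D 0.03 base far-lid centre 0.0331 want 0.015
0.062 [0.6711 0.0458 0.062 ] D 0.0288 base far-lid centre 0.036 want 0.0144
0.07 [0.6701 0.0435 0.07  ] D 0.028 base far-lid centre 0.0379 want 0.014
blob [292 160  48  58 635]
0.03 [ 0.5565 -0.0453  0.03  ] D 0.0476 base far-lid centre 0.0294 want 0.0238
0.035 [ 0.5578 -0.0451  0.035 ] D 0.0469 base far-lid centre 0.0281 want 0.0234
0.04 [ 0.5591 -0.045   0.04  ] D 0.0462 base far-lid centre 0.0268 want 0.0231
0.05 [ 0.5616 -0.0447  0.05  ] D 0.0447 base far-lid centre 0.0243 want 0.0223
0.062 [ 0.5646 -0.0444  0.062 ] D 0.0429 base far-lid centre 0.0212 want 0.0214
0.07 [ 0.5667 -0.0442  0.07  ] D 0.0417 base far-lid centre 0.0192 want 0.0208
blob [229 226  33  41 797]
0.03 [0.4895 0.0224 0.03  ] D 0.0344 base far-lid centre 0.017 want 0.0172
0.035 [0.4918 0.0214 0.035 ] D 0.0338 base far-lid centre 0.0153 want 0.0169
0.04 [0.4941 0.0205 0.04  ] D 0.0333 base far-lid centre 0.0139 want 0.0167
0.05 [0.4988 0.0187 0.05  ] D 0.0322 base far-lid centre 0.0121 want 0.0161
0.062 [0.5043 0.0165 0.062 ] D 0.0309 base far-lid centre 0.0124 want 0.0155
0.07 [0.508 0.015 0.07 ] D 0.0301 base far-lid centre 0.0141 want 0.015
```

Request:
arm_command:
  moves:
    - [[0,0,0,0],[0,0,0,0],[0,0,0,0],[0,0,0,0],[0,0,0,0],[0,0,0,0],[0,0,0,0],[0,0,5,0],[0,0,5,0],[0,0,2.9,0],[0,0,0,0]]
  grip: 1

```text
t: 7.7
tcp_pos: [0.56, -0.0426, 0.0368]
ee_rot: [-179.9, 0.3, 5.1]
force: [0.5, 0.0, 0.4]
finger_gap: 0.093
grasp_force: 0.0
```

Request:
arm_command:
  moves:
    - [[0,0,0,0],[0,0,0,0],[0,0,0,0]]
  grip: 0.08

```text
t: 8.07
tcp_pos: [0.5638, -0.0433, 0.0413]
ee_rot: [180.0, -0.1, 5.1]
force: [-0.7, -0.1, -0.3]
finger_gap: 0.0677
grasp_force: 0.0
```

Request:
arm_command:
  moves:
    - [[0,0,0,0],[0,0,0,0],[0,0,0,0]]

```text
t: 8.45
tcp_pos: [0.5626, -0.043, 0.0397]
ee_rot: [180.0, 0.0, 5.1]
force: [-0.7, -0.7, -0.2]
finger_gap: 0.0502
grasp_force: 0.0
```

```bash
python3 - <<'E'
from h import *
a=camera('wrist');b=camera('scene');
cv2.imwrite('pics/c2.png',np.hstack([cv2.resize(a[:,120:520],(400,400)),cv2.resize(b[160:290,250:380],(400,400),interpolation=cv2.INTER_CUBIC)])[:,:,::-1])
E
```

```text
(no output)
```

View pics/c2.png

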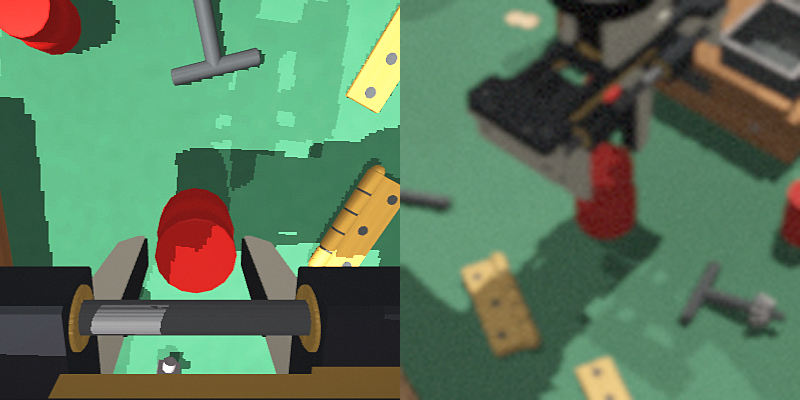

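```bash
python3 - <<'E'
from h import *
s=read_state();p=s['tcp_pos'];print(p)
M=camera_model('wrist');E=np.array(M['extrinsics'])
def pr(p):
    q=E[:3,:3]@np.array(p)+E[:3,3]; return [round(float(M['cx']+M['fx']*q[0]/-q[2])), round(float(M['cy']-M['fy']*q[1]/-q[2]))]
print('tips',[pr((p[0],p[1]+o,p[2]-.011)) for o in (-.025,0,.025)])
print('tcp at .062',[pr((p[0],p[1]+o,.062)) for o in (-.024,0,.024)])
print('lid centre .062',ray('wrist',(315,255),.062),'.04',ray('wrist',(315,255),.04),'.03',ray('wrist',(315,255),.03))
for x,z in [(.564,.062),(.564,.046),(.564,.035),(.572,.062),(.572,.046)]:
  print(x,z,[pr((x+a,-.044+b,z)) for a,b in [(0,0),(-.024,0),(.024,0),(0,.024),(0,-.024)]],'base far',pr((x+.024,-.044,0)))
E
```

```text
[ 0.56257102 -0.04304234  0.03966441]
tips [[354, 239], [314, 235], [274, 232]]
tcp at .062 [[360, 263], [314, 259], [268, 255]]
lid centre .062 [ 0.56474741 -0.04330683  0.062     ] .04 [ 0.55469516 -0.04426913  0.04      ] .03 [ 0.55012596 -0.04470654  0.03      ]
0.564 0.062 [[316, 256], [312, 297], [321, 213], [270, 253], [362, 260]] base far [319, 186]
0.564 0.046 [[316, 244], [312, 282], [320, 204], [274, 241], [358, 248]] base far [319, 186]
0.564 0.035 [[316, 237], [312, 273], [320, 199], [276, 234], [356, 241]] base far [319, 186]
0.572 0.062 [[318, 242], [313, 284], [322, 197], [271, 238], [364, 246]] base far [320, 174]
0.572 0.046 [[317, 231], [314, 270], [321, 190], [275, 228], [360, 235]] base far [320, 174]
```

Request:
arm_command:
  moves:
    - [[0,0,0,0],[0,0,0,0]]
  grip: -0.08
  force: 10

```text
t: 8.8
tcp_pos: [0.5627, -0.0432, 0.0398]
ee_rot: [180.0, -0.0, 5.1]
force: [-0.5, 0.5, -0.3]
finger_gap: 0.0432
grasp_force: 3.7
```

Request:
arm_command:
  moves:
    - [[0,0,0,0],[0,0,0,0],[0,0,0,0]]
  grip: -0.3
  force: 10

```text
t: 9.18
tcp_pos: [0.5627, -0.0431, 0.0398]
ee_rot: [180.0, -0.0, 5.1]
force: [-0.4, -1.0, 1.3]
finger_gap: 0.0427
grasp_force: 10.0
```

```bash
python3 - <<'E'
from h import *
a=save('wrist','w3.png')
save('top','t3.png')
s=read_state();print(s['t'],s['finger_gap'],s['grasp_force'])
E
```

```text
9.275 0.04289037576910542 10.002287328243256
```

View pics/w3.png

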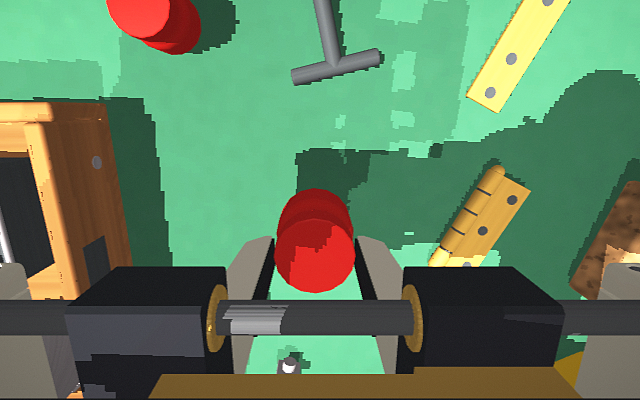

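Request:
arm_command:
  moves:
    - [[0,0,0,0],[0,0,0,0],[0,0,-1.5,0],[0,0,-4,0],[0,0,-5,0],[0,0,-1.5,0],[0,0,0,0]]
  grip: -1
  force: 25

```text
t: 10.15
tcp_pos: [0.5636, -0.0431, 0.1612]
ee_rot: [180.0, -0.2, 5.1]
force: [0.0, 0.0, -1.1]
finger_gap: 0.0424
grasp_force: 25.0
```

```bash
python3 - <<'E'
from h import *
a=camera('wrist');b=camera('scene');
cv2.imwrite('pics/c4.png',np.hstack([cv2.resize(a[:,120:520],(400,400)),cv2.resize(b[100:300,230:430],(400,400),interpolation=cv2.INTER_CUBIC)])[:,:,::-1])
for c in ('wrist','scene','top'):
    camera(c);print([(np.round(r['point'],3).tolist(),round(r['conf'],2)) for r in pinpoint('screw_jar',c)])
E
```

```text
[([0.564, -0.045, 0.116], 0.96), ([0.491, 0.023, 0.004], 0.8), ([0.683, 0.056, 0.001], 0.75)]
[([0.565, -0.044, 0.118], 0.64), ([0.676, 0.056, 0.002], 0.54), ([0.488, 0.022, 0.0], 0.37)]
[([0.561, -0.042, 0.121], 0.72), ([0.678, 0.054, -0.001], 0.6), ([0.49, 0.022, 0.002], 0.59)]
```

View pics/c4.png

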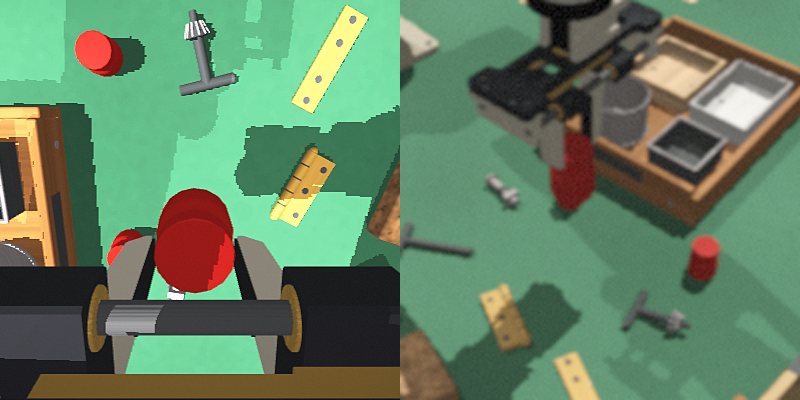

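Request:
arm_command:
  moves:
    - [[0.1,-4,0,0],[0.1,-4.6,0,0],[0.1,-4.6,0,0],[0.1,-4.6,0,0],[0.1,-3.75,0,0],[0,0,0,0],[0,0,0,0]]

```text
t: 11.42
tcp_pos: [0.5484, 0.1717, 0.1593]
ee_rot: [180.0, 0.0, 5.1]
force: [-1.1, -1.8, -1.8]
finger_gap: 0.0423
grasp_force: 25.0
```

```bash
python3 - <<'E'
from h import *
s=read_state();print(s['tcp_pos'])
a=save('wrist','w5.png')
for n in 'small_tin tin_cup oblong_tin broad_tray screw_jar'.split():
    print(n,[(np.round(r['point'],3).tolist(),round(r['conf'],2)) for r in pinpoint(n,'wrist')])
E
```

```text
[0.54843556 0.17166758 0.15933735]
small_tin [([0.554, 0.17, 0.01], 0.92)]
tin_cup [([0.441, 0.161, 0.008], 0.9)]
oblong_tin [([0.544, 0.306, 0.008], 0.73)]
broad_tray []
screw_jar [([0.494, 0.024, 0.002], 0.85), ([0.55, 0.168, 0.118], 0.77), ([0.68, 0.056, 0.001], 0.67)]
```

View pics/w5.png

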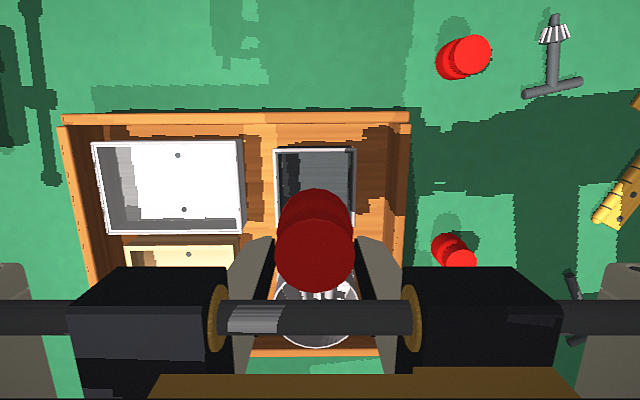

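```bash
python3 - <<'E'
from h import *
f=lambda uv,z:np.round(ray('wrist',uv,z)[:2],4)
print('small far corners',f((274,149),.044),f((356,147),.044))
print('oblong corners',[f(u,.040) for u in [(92,142),(243,139),(246,232),(101,234)]])
print(go(.554,.171,.057,5.5))
E
```

```text
small far corners [0.5868 0.2105] [0.595  0.1379]
oblong corners [array([0.5782, 0.374 ]), array([0.5928, 0.2391]), array([0.5042, 0.2334]), array([0.4898, 0.3733])]
[0.52, 0.07, 10.28, -0.5]
```

Request:
arm_command:
  moves:
    - [[0.35,0.05,2,-1],[0,0,3.5,0],[0,0,3,0],[0,0,1.2,0],[0,0,0.5,0],[0,0,0,0],[0,0,0,0]]

```text
t: 12.6
tcp_pos: [0.5532, 0.1721, 0.0591]
ee_rot: [-180.0, -0.1, 6.1]
force: [0.7, -1.1, -0.7]
finger_gap: 0.0426
grasp_force: 25.0
```

Request:
arm_command:
  moves:
    - [[0,0,0.15,0],[0,0,0,0],[0,0,0,0],[0,0,0,0],[0,0,0,0],[0,0,-4,0],[0,0,-5,0],[0,0,-3,0],[-2,0,-2,0],[0,0,0,0]]
  grip: 0.35

```text
t: 13.85
tcp_pos: [0.533, 0.1701, 0.1985]
ee_rot: [-180.0, -0.2, 6.1]
force: [0.7, 0.0, 0.3]
finger_gap: 0.0628
grasp_force: 0.0
```

```bash
python3 - <<'E'
from h import *
a=camera('wrist')
cv2.imwrite('pics/w6.png',a[120:,150:490][:,:,::-1])
print([(np.round(r['point'],3).tolist(),round(r['conf'],2)) for r in pinpoint('screw_jar','wrist')])
print([(np.round(r['point'],3).tolist(),round(r['conf'],2)) for r in pinpoint('small_tin','wrist')])
print('hinge',go(.569,-.156,.15,-18))
E
```

```text
[([0.682, 0.055, 0.002], 0.97), ([0.49, 0.026, 0.004], 0.83), ([0.426, 0.294, 0.007], 0.7)]
[]
hinge [0.23, 32.77, 4.5, 24.07]
```

View pics/w6.png

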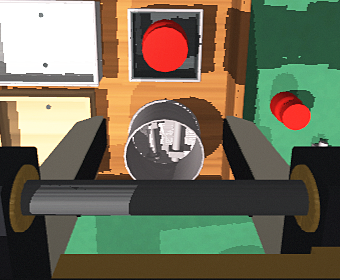

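The jar stands in the small tin, at (165,45) in the crop. Next is the hinge.

Request:
arm_command:
  moves:
    - [[0.1,4.5,0,0],[0.1,5.5,0,0],[0,5.7,0,0],[0,5.7,0,0],[0,5.7,0,0],[0,5.6,1,0],[0,0,4,8.2],[0,0,4,8.2],[0,0,4,8.2],[0,0,2,0],[0,0,0,0],[0,0,0,0]]

```text
t: 15.5
tcp_pos: [0.57, -0.1556, 0.0478]
ee_rot: [180.0, -0.1, -18.4]
force: [0.5, -0.2, 1.3]
finger_gap: 0.0628
grasp_force: 0.0
```

```bash
python3 - <<'E'
from h import *
print(go(.568,-.155,.014,-18.5))
camera('wrist')
print([(np.round(r['point'],3).tolist(),round(r['conf'],2)) for r in pinpoint('hinge','wrist')])
E
```

```text
[-0.21, 0.01, 3.38, 0.08]
[([0.565, -0.16, 0.001], 0.88)]
```

Request:
arm_command:
  moves:
    - [[-0.2,0,1.5,0],[0,0,1.2,0],[0,0,0.6,0],[0,0,0.1,0],[0,0,0,0],[0,0,0,0]]

```text
t: 16.35
tcp_pos: [0.5673, -0.1547, 0.0127]
ee_rot: [180.0, -0.0, -18.5]
force: [0.7, -0.0, 0.3]
finger_gap: 0.0631
grasp_force: 0.0
```

Request:
arm_command:
  moves:
    - [[0,0,0,0],[0,0,0,0],[0,0,0,0],[0,0,0,0],[0,0,0,0],[0,0,0,0]]
  grip: -1
  force: 25

```text
t: 17.1
tcp_pos: [0.5669, -0.1546, 0.0122]
ee_rot: [-180.0, 0.0, -18.5]
force: [-0.1, 0.1, -0.6]
finger_gap: 0.0076
grasp_force: 0.0
```

Request:
arm_command:
  moves:
    - [[0,0,-1,0],[0,0,-4,0],[0,0,-5,0],[0,0,-4,0],[0,0,0,0],[0,0,0,0]]

```text
t: 17.85
tcp_pos: [0.5668, -0.1546, 0.1522]
ee_rot: [180.0, -0.0, -18.5]
force: [0.9, 0.3, 0.1]
finger_gap: 0.0002
grasp_force: 0.0
```

```bash
python3 - <<'E'
from h import *
print(go(.427,.298,.16,6))
for n in ['hinge','broad_tray','roofing_bolt','chuck_key']:
  for c in ['wrist','top']:
    camera(c)
    print(n,c,[(np.round(r['point'],3).tolist(),round(r['conf'],2)) for r in pinpoint(n,c)])
E
```

```text
[-27.64, -38.47, -0.78, -24.53]
hinge wrist [([0.569, -0.16, 0.002], 0.94)]
hinge top [([0.57, -0.153, 0.002], 0.67), ([0.557, 0.174, 0.012], 0.24)]
broad_tray wrist []
broad_tray top [([0.425, 0.298, 0.006], 0.57)]
roofing_bolt wrist [([0.44, 0.163, 0.008], 0.39)]
roofing_bolt top []
chuck_key wrist [([0.686, -0.041, 0.001], 0.84)]
chuck_key top []
```

Twice the fingers closed just above the object. In the picture a finger gap of 63 mm spans 121 px, which puts the real fingertips about 20 mm above the reported TCP rather than 11 mm below it. I'll probe downward carefully around the hinge.

Request:
arm_command:
  moves:
    - [[0,0,0,0],[0,0,0,0],[0,0,0,0],[0,0,0,0],[0,0,0,0],[0,0,0,0],[0,0,5,0],[0,0,5,0],[0,0,3.5,0],[0,0,0,0],[0,0,1,0],[0,0,0,0]]
  grip: 0.35

```text
t: 20.15
tcp_pos: [0.5678, -0.1549, 0.0084]
ee_rot: [180.0, -0.1, -18.5]
force: [-0.3, -0.6, 0.3]
finger_gap: 0.0626
grasp_force: 0.0
```

Request:
arm_command:
  moves:
    - [[0,0,0.4,0],[0,0,0,0],[0,0,0,0]]

```text
t: 20.52
tcp_pos: [0.5671, -0.1546, 0.0036]
ee_rot: [-180.0, -0.0, -18.5]
force: [-0.2, 0.4, 1.7]
finger_gap: 0.0625
grasp_force: 0.0
```

```bash
python3 - <<'E'
from h import *
s=read_state();print(s['tcp_pos'],s['force'],s['joint_positions'])
a=camera('wrist');b=camera('scene')
cv2.imwrite('pics/c7.png',np.hstack([cv2.resize(a[100:300,220:420],(400,400)),cv2.resize(b[180:310,220:350],(400,400),interpolation=cv2.INTER_CUBIC)])[:,:,::-1])
E
```

```text
[ 0.5670972  -0.15464833  0.00356666] [-0.19831357  0.42762887  1.72894496] [-2.02517563e+01  1.60068329e+01  9.73517651e+01  1.62513748e-03
  6.66166649e+01  8.82785762e+01]
```

View pics/c7.png

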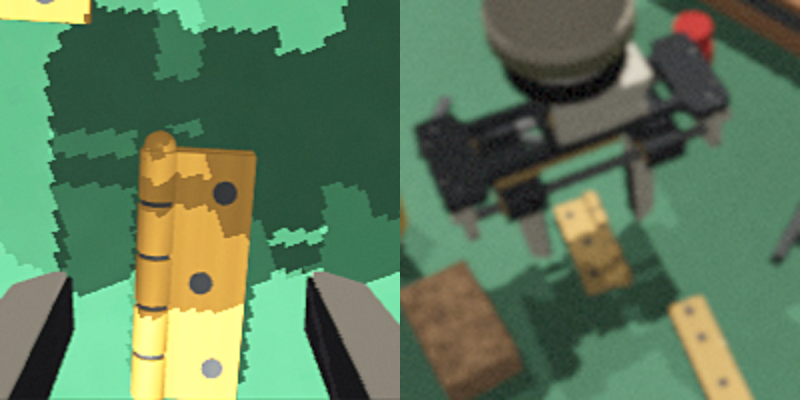

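The fingers straddle the hinge and still hover above the bench, with the reported tip at -7 mm and no contact force, so the offset is confirmed. I'll go lower in small steps.

Request:
arm_command:
  moves:
    - [[0,0,0.5,0],[0,0,0.4,0],[0,0,0,0],[0,0,0,0]]

```text
t: 21.12
tcp_pos: [0.5668, -0.1545, -0.0059]
ee_rot: [-180.0, 0.0, -18.5]
force: [0.1, 0.1, 0.3]
finger_gap: 0.0629
grasp_force: 0.0
```

Request:
arm_command:
  moves:
    - [[0,0,0.3,0],[0,0,0,0]]

```text
t: 21.38
tcp_pos: [0.5667, -0.1545, -0.009]
ee_rot: [-180.0, 0.0, -18.5]
force: [-0.8, -0.1, -0.7]
finger_gap: 0.0628
grasp_force: 0.0
```

Request:
arm_command:
  moves:
    - [[0,0,0.25,0],[0,0,0,0]]

```text
t: 21.62
tcp_pos: [0.5667, -0.1545, -0.0116]
ee_rot: [180.0, 0.0, -18.5]
force: [-0.6, -0.2, -0.3]
finger_gap: 0.0631
grasp_force: 0.0
```

Request:
arm_command:
  moves:
    - [[0,0,0.2,0],[0,0,0,0]]

```text
t: 21.88
tcp_pos: [0.5668, -0.1546, -0.0134]
ee_rot: [180.0, 0.0, -18.5]
force: [0.2, 0.3, -0.7]
finger_gap: 0.0627
grasp_force: 0.0
```

Request:
arm_command:
  moves:
    - [[0,0,0.2,0],[0,0,0,0]]

```text
t: 22.12
tcp_pos: [0.5668, -0.1546, -0.0154]
ee_rot: [180.0, 0.0, -18.5]
force: [0.2, 0.8, -0.6]
finger_gap: 0.0627
grasp_force: 0.0
```

Request:
arm_command:
  moves:
    - [[0,0,0.15,0],[0,0,0,0]]

```text
t: 22.38
tcp_pos: [0.567, -0.1546, -0.0156]
ee_rot: [180.0, 0.0, -18.5]
force: [-5.6, 2.4, 11.0]
finger_gap: 0.0628
grasp_force: 5.4
```

Request:
arm_command:
  moves:
    - [[0,0,0.15,0],[0,0,0,0]]

```text
t: 22.62
tcp_pos: [0.567, -0.1546, -0.0157]
ee_rot: [180.0, 0.0, -18.5]
force: [-11.6, 3.8, 23.5]
finger_gap: 0.0627
grasp_force: 12.0
```

Tips touch the bench at TCP z = -15.7 mm, so the tip height is TCP + 15.7 mm. I'll back off and grip.

Request:
arm_command:
  moves:
    - [[0,0,-0.45,0],[0,0,0,0]]

```text
t: 22.88
tcp_pos: [0.5673, -0.1548, -0.0134]
ee_rot: [180.0, -0.1, -18.5]
force: [-0.1, -1.1, 0.4]
finger_gap: 0.0627
grasp_force: 0.0
```

Request:
arm_command:
  moves:
    - [[0,0,0,0],[0,0,0,0],[0,0,0,0],[0,0,0,0],[0,0,0,0]]
  grip: -1
  force: 25

```text
t: 23.5
tcp_pos: [0.5667, -0.1545, -0.014]
ee_rot: [-180.0, 0.0, -18.5]
force: [-0.7, -0.3, -2.0]
finger_gap: 0.0313
grasp_force: 24.8
```

Request:
arm_command:
  moves:
    - [[0,0,-1,0],[0,0,-4,0],[0,0,-5,0],[0,0,-5,0],[0,0,0,0],[0,0,0,0]]

```text
t: 24.25
tcp_pos: [0.5667, -0.1545, 0.1361]
ee_rot: [-180.0, 0.0, -18.5]
force: [-0.8, -0.4, -1.9]
finger_gap: 0.0314
grasp_force: 24.8
```

```bash
python3 - <<'E'
from h import *
print(go(.427,.298,.13,6))
camera('wrist');print([(np.round(r['point'],3).tolist(),round(r['conf'],2)) for r in pinpoint('hinge','wrist')])
E
```

```text
[-27.62, -38.46, 0.61, -24.53]
[]
```

Request:
arm_command:
  moves:
    - [[-2,-2.9,0,0],[-3.2,-4.45,0,0],[-3.2,-4.45,0,0],[-3.2,-4.45,0,0],[-3.2,-4.45,0,0],[-3.2,-4.45,0,0],[-3.2,-4.45,0,0],[-3.2,-4.45,0,0],[-3.2,-4.45,0,0],[0,0,0,-8.2],[0,0,0,-8.2],[0,0,0,-8.1],[0,0,0,0],[0,0,0,0]]

```text
t: 26.1
tcp_pos: [0.427, 0.2978, 0.1352]
ee_rot: [180.0, 0.1, 5.8]
force: [-0.5, -0.1, -1.2]
finger_gap: 0.0312
grasp_force: 24.8
```

```bash
python3 - <<'E'
from h import *
s=read_state();print(s['tcp_pos'],s['grasp_force'])
save('wrist','w8.png')
for n in ('broad_tray','hinge'): print([(np.round(r['point'],3).tolist(),round(r['conf'],2)) for r in pinpoint(n,'wrist')])
E
```

```text
[0.42701784 0.29779088 0.13521674] 24.825152456760406
[([0.427, 0.295, 0.01], 0.6)]
[([0.427, 0.296, 0.147], 0.66)]
```

View pics/w8.png

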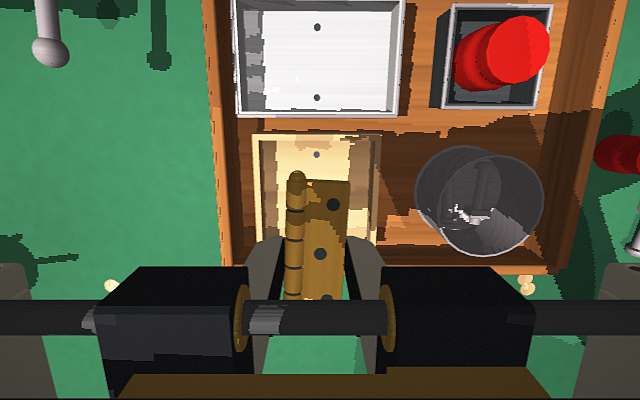

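The hinge hangs aligned over the tray, so I'll lower it and release.

Request:
arm_command:
  moves:
    - [[0,0,3,0],[0,0,4,0],[0,0,3.5,0],[0,0,1.5,0],[0,0,0.8,0],[0,0,0.4,0],[0,0,0,0],[0,0,0,0]]

```text
t: 27.25
tcp_pos: [0.4283, 0.2986, 0.0053]
ee_rot: [-180.0, -0.1, 6.0]
force: [0.4, 0.2, -1.7]
finger_gap: 0.0311
grasp_force: 24.8
```

Request:
arm_command:
  moves:
    - [[0,0,0,0],[0,0,0,0],[0,0,0,0],[0,0,0,0],[0,0,-3,0],[0,0,-5,0],[0,0,-4,0],[0,0,0,0]]
  grip: 0.05

```text
t: 28.25
tcp_pos: [0.4302, 0.2997, 0.1287]
ee_rot: [-179.8, -0.4, 6.0]
force: [0.9, 0.3, 0.1]
finger_gap: 0.0489
grasp_force: 0.0
```

```bash
python3 - <<'E'
from h import *
camera('wrist');print([(np.round(r['point'],3).tolist(),round(r['conf'],2)) for r in pinpoint('hinge','wrist')])
print('key',go(.684,-.041,.15,18))
E
```

```text
[([0.43, 0.295, 0.011], 0.81)]
key [21.96, 36.41, -2.57, -12.03]
```

Request:
arm_command:
  moves:
    - [[2,3.5,0,0],[2.85,4.7,0,0],[2.85,4.7,0,0],[2.85,4.7,0,0],[2.85,4.7,0,0],[2.85,4.7,0,0],[2.85,4.7,0,0],[2.86,4.7,0,0],[0,0,3,-6],[0,0,4,-6.5],[0,0,0,0],[0,0,0,0]]

```text
t: 29.85
tcp_pos: [0.6836, -0.0409, 0.0543]
ee_rot: [-180.0, 0.0, 18.3]
force: [-0.3, -0.3, 1.2]
finger_gap: 0.0488
grasp_force: 0.0
```

```bash
python3 - <<'E'
from h import *
s=read_state();print(s['tcp_pos'],s['ee_rot'])
save('wrist','w9.png')
for n in ('chuck_key',): print([(np.round(r['point'],3).tolist(),round(r['conf'],2)) for r in pinpoint(n,'wrist')])
print(go(.684,-.041,-.0135,18.5))
E
```

```text
[ 0.68361222 -0.04085586  0.05431263] [-1.79981571e+02  4.25529740e-02  1.83383600e+01]
[([0.683, -0.044, -0.001], 0.6)]
[-0.11, -0.03, 6.99, -0.11]
```

View pics/w9.png

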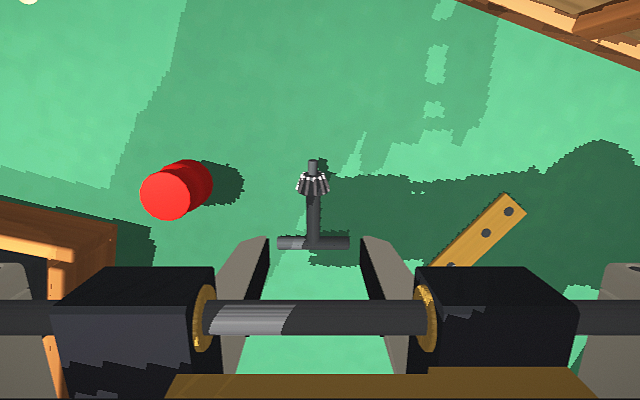

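The key is aligned with the fingers, with its bar at row 243 and column 313. Next: descend and grip.

Request:
arm_command:
  moves:
    - [[-0.1,0,3,0],[0,0,2.5,0],[0,0,0.9,0],[0,0,0.3,0],[0,0,0,0],[0,0,0,0]]

```text
t: 30.7
tcp_pos: [0.6839, -0.0415, -0.0113]
ee_rot: [179.9, -0.1, 18.5]
force: [-0.3, 0.5, 1.0]
finger_gap: 0.049
grasp_force: 0.0
```

Request:
arm_command:
  moves:
    - [[0,0,0,0],[0,0,0,0],[0,0,0,0],[0,0,0,0],[0,0,0,0],[0,0,0,0]]
  grip: -1
  force: 30

```text
t: 31.45
tcp_pos: [0.6829, -0.0413, -0.0128]
ee_rot: [-180.0, 0.0, 18.5]
force: [-0.6, 1.0, 0.9]
finger_gap: 0.0092
grasp_force: 30.0
```

Request:
arm_command:
  moves:
    - [[0,0,-1,0],[0,0,-4,0],[0,0,-5,0],[0,0,-5,0],[0,0,0,0],[0,0,0,0]]

```text
t: 32.2
tcp_pos: [0.6828, -0.0413, 0.1373]
ee_rot: [180.0, -0.0, 18.5]
force: [-0.7, -0.0, -1.6]
finger_gap: 0.009
grasp_force: 30.0
```

```bash
python3 - <<'E'
from h import *
print(go(.542,.302,.13,96))
camera('wrist');print([(np.round(r['point'],3).tolist(),round(r['conf'],2)) for r in pinpoint('chuck_key','wrist')])
E
```

```text
[-2.48, -37.02, 0.73, -77.53]
[([0.684, -0.041, 0.148], 0.92)]
```

Request:
arm_command:
  moves:
    - [[-0.3,-4,0,0],[-0.3,-5.5,0,0],[-0.4,-5.5,0,0],[-0.4,-5.5,0,0],[-0.4,-5.5,0,0],[-0.4,-5.5,0,0],[-0.3,-5.5,0,0],[0,0,0,-9.7],[0,0,0,-9.7],[0,0,0,-9.7],[0,0,0,-9.7],[0,0,0,-9.7],[0,0,0,-9.7],[0,0,0,-9.7],[0,0,0,-9.6],[0,0,0,0],[0,0,0,0]]

```text
t: 34.42
tcp_pos: [0.5414, 0.3014, 0.1361]
ee_rot: [-179.9, 0.0, 95.8]
force: [0.6, -0.1, 0.1]
finger_gap: 0.0088
grasp_force: 30.0
```

```bash
python3 - <<'E'
from h import *
s=read_state();print(s['tcp_pos'],s['ee_rot'],s['grasp_force'])
save('wrist','w10.png')
for n in ('chuck_key','oblong_tin'): print([(np.round(r['point'],3).tolist(),round(r['conf'],2)) for r in pinpoint(n,'wrist')])
E
```

```text
[0.54139072 0.3013798  0.13613394] [-1.79901698e+02  3.53972196e-02  9.57535020e+01] 29.999631643295288
[([0.539, 0.304, 0.147], 0.79)]
[([0.542, 0.305, 0.009], 0.72)]
```

View pics/w10.png

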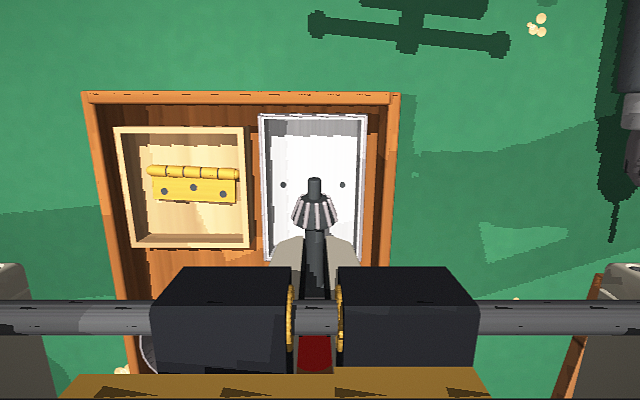

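The hinge lies flat in the tray at (193,187), and the key hangs centred over the oblong tin. I'll lower it and release.

Request:
arm_command:
  moves:
    - [[0,0,3,0],[0,0,4,0],[0,0,3.5,0],[0,0,1.7,0],[0,0,0.8,0],[0,0,0.4,0],[0,0,0,0],[0,0,0,0]]

```text
t: 35.58
tcp_pos: [0.5428, 0.3021, 0.0044]
ee_rot: [179.9, -0.0, 96.0]
force: [1.0, -0.2, -0.6]
finger_gap: 0.0093
grasp_force: 30.0
```

Request:
arm_command:
  moves:
    - [[0,0,0,0],[0,0,0,0],[0,0,0,0],[0,0,0,0],[0,0,-3,0],[0,0,-5,0],[0,0,-4,0],[0,0,0,0]]
  grip: -0.3

```text
t: 36.58
tcp_pos: [0.5448, 0.303, 0.1283]
ee_rot: [179.6, -0.2, 96.0]
force: [-0.3, 1.0, 0.1]
finger_gap: 0.0324
grasp_force: 0.0
```

```bash
python3 - <<'E'
from h import *
camera('wrist');print([(np.round(r['point'],3).tolist(),round(r['conf'],2)) for r in pinpoint('chuck_key','wrist')])
print('bolt',go(.420,-.032,.13,-5))
E
```

```text
[([0.543, 0.303, 0.009], 0.93)]
bolt [-31.92, -15.62, -0.66, 100.97]
```

Request:
arm_command:
  moves:
    - [[-3.4,-1.5,0,0],[-4.75,-2.35,0,0],[-4.75,-2.35,0,0],[-4.75,-2.35,0,0],[-4.75,-2.35,0,0],[-4.75,-2.35,0,0],[-4.75,-2.35,0,0],[0,0,0,10.1],[0,0,0,10.1],[0,0,0,10.1],[0,0,0,10.1],[0,0,0,10.1],[0,0,0,10.1],[0,0,0,10.1],[0,0,2,10.1],[0,0,3,10.1],[0,0,2.5,10.1],[0,0,0,0],[0,0,0,0]]

```text
t: 39.05
tcp_pos: [0.4197, -0.0317, 0.0483]
ee_rot: [-180.0, 0.1, -4.8]
force: [0.6, -0.1, 0.4]
finger_gap: 0.0326
grasp_force: 0.0
```

```bash
python3 - <<'E'
from h import *
s=read_state();print(s['tcp_pos'],s['ee_rot'])
save('wrist','w11.png')
for n in ('roofing_bolt',): print([(np.round(r['point'],3).tolist(),round(r['conf'],2)) for r in pinpoint(n,'wrist')])
camera('scene');print([(np.round(r['point'],3).tolist(),round(r['conf'],2)) for r in pinpoint(n,'scene')])
M=camera_model('wrist');E=np.array(M['extrinsics'])
for p in [(.401,-.031,.009),(.419,-.032,.009),(.440,-.034,.009),(.452,-.035,.009)]:
    q=E[:3,:3]@np.array(p)+E[:3,3]; print(p,round(M['cx']+M['fx']*q[0]/-q[2]), round(M['cy']-M['fy']*q[1]/-q[2]))
E
```

```text
[ 0.41971732 -0.03174614  0.04826841] [-1.79992157e+02  5.05159087e-02 -4.80100754e+00]
[([0.423, -0.029, 0.003], 0.55)]
[([0.418, -0.034, 0.003], 0.58)]
(0.401, -0.031, 0.009) 315 246
(0.419, -0.032, 0.009) 315 223
(0.44, -0.034, 0.009) 315 194
(0.452, -0.035, 0.009) 315 177
```

View pics/w11.png

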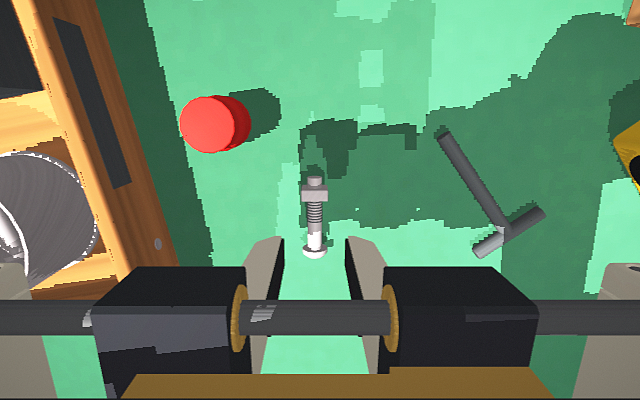

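The bolt is centred between the fingers, with its head at (315,252) and nut at (314,194). Next: descend and grip the shank.

Request:
arm_command:
  moves:
    - [[0,0,2.5,0],[0,0,2.3,0],[0,0,0.9,0],[0,0,0.35,0],[0,0,0,0],[0,0,0,0]]

```text
t: 40.0
tcp_pos: [0.4208, -0.0319, -0.0114]
ee_rot: [180.0, -0.1, -5.0]
force: [-0.2, -0.3, -0.0]
finger_gap: 0.0324
grasp_force: 0.0
```

Request:
arm_command:
  moves:
    - [[0,0,0,0],[0,0,0,0],[0,0,0,0],[0,0,0,0],[0,0,0,0]]
  grip: -1
  force: 30

```text
t: 40.62
tcp_pos: [0.42, -0.0318, -0.0122]
ee_rot: [180.0, -0.0, -5.0]
force: [0.3, 0.2, 1.5]
finger_gap: 0.0089
grasp_force: 30.0
```

Request:
arm_command:
  moves:
    - [[0,0,-1,0],[0,0,-4,0],[0,0,-5,0],[0,0,-5,0],[0,0,0,0],[0,0,0,0]]

```text
t: 41.38
tcp_pos: [0.4198, -0.0317, 0.1375]
ee_rot: [-180.0, -0.0, -5.0]
force: [-0.0, -0.5, -1.1]
finger_gap: 0.0088
grasp_force: 30.0
```

```bash
python3 - <<'E'
from h import *
print(go(.440,.162,.14,5))
camera('wrist')
for n in ('roofing_bolt','tin_cup'): print([(np.round(r['point'],3).tolist(),round(r['conf'],2)) for r in pinpoint(n,'wrist')])
E
```

```text
[0.32, -19.48, -0.25, -10.03]
[([0.424, -0.031, 0.151], 0.56)]
[([0.437, 0.163, 0.012], 0.91)]
```

Request:
arm_command:
  moves:
    - [[0,-3.5,0,0],[0,-5,0,0],[0,-5,0,0],[-0.1,-4,0,0],[0,-1.95,0,0],[0,0,0,0],[0,0,0,0]]

```text
t: 42.4
tcp_pos: [0.4354, 0.1613, 0.1368]
ee_rot: [179.9, 0.1, -5.0]
force: [-0.2, -0.4, 0.2]
finger_gap: 0.0089
grasp_force: 30.0
```

```bash
python3 - <<'E'
from h import *
s=read_state();print(s['tcp_pos'])
for i in range(2):
  camera('wrist')
  for n in ('roofing_bolt','tin_cup'): print([(np.round(r['point'],3).tolist(),round(r['conf'],2)) for r in pinpoint(n,'wrist')])
E
```

```text
[0.43541875 0.16129921 0.1367901 ]
[([0.424, -0.151, -0.003], 0.24)]
[([0.443, 0.162, 0.012], 0.69)]
[([0.436, 0.164, 0.152], 0.85)]
[([0.441, 0.162, 0.011], 0.92)]
```

Request:
arm_command:
  moves:
    - [[0.2,-0.05,2,0],[0,0,4,0],[0,0,3,0],[0,0,1.2,0],[0,0,0.6,0],[0,0,0,0],[0,0,0,0]]

```text
t: 43.58
tcp_pos: [0.4391, 0.1626, 0.031]
ee_rot: [-180.0, -0.1, -5.0]
force: [1.4, 0.1, 0.1]
finger_gap: 0.0087
grasp_force: 30.0
```

Request:
arm_command:
  moves:
    - [[0,0,0,0],[0,0,0,0],[0,0,0,0],[0,0,0,0],[0,0,-3,0],[0,0,-5,0],[0,0,-5,0],[-2.5,0,-4,0],[-2.5,0,-4,0],[0,0,0,0],[0,0,0,0],[0,0,0,0]]
  grip: -0.5

```text
t: 45.08
tcp_pos: [0.3878, 0.1664, 0.238]
ee_rot: [179.9, 0.2, -5.0]
force: [0.0, 0.4, -0.4]
finger_gap: 0.0229
grasp_force: 0.0
```

```bash
python3 - <<'E'
from h import *
s=read_state();print(s['t'],s['tcp_pos'])
a=camera('wrist');cv2.imwrite('pics/w12.png',a[:,:,::-1])
for n in 'hinge chuck_key roofing_bolt screw_jar small_tin tin_cup hex_key mending_plate'.split():
    print(n,[(np.round(r['point'],3).tolist(),round(r['conf'],2)) for r in pinpoint(n,'wrist')])
camera('top')
for n in ['hex_key','mending_plate']: print(n,[(np.round(r['point'],3).tolist(),round(r['conf'],2)) for r in pinpoint(n,'top')])
E
```

```text
45.075 [0.38778672 0.16639097 0.2380481 ]
hinge [([0.429, 0.294, 0.012], 0.55)]
chuck_key [([0.542, 0.302, 0.012], 0.62), ([0.541, 0.303, 0.005], 0.62), ([0.559, 0.167, 0.009], 0.19)]
roofing_bolt [([0.437, 0.171, 0.028], 0.72)]
screw_jar [([0.491, 0.026, 0.005], 0.82), ([0.439, 0.168, 0.028], 0.71), ([0.557, 0.168, 0.008], 0.68)]
small_tin []
tin_cup [([0.44, 0.164, 0.011], 0.88)]
hex_key [([0.424, -0.149, -0.003], 0.72)]
mending_plate []
hex_key [([0.427, -0.15, -0.0], 0.7)]
mending_plate [([0.695, -0.163, -0.001], 0.6), ([0.439, 0.161, 0.012], 0.15)]
```

View pics/w12.png

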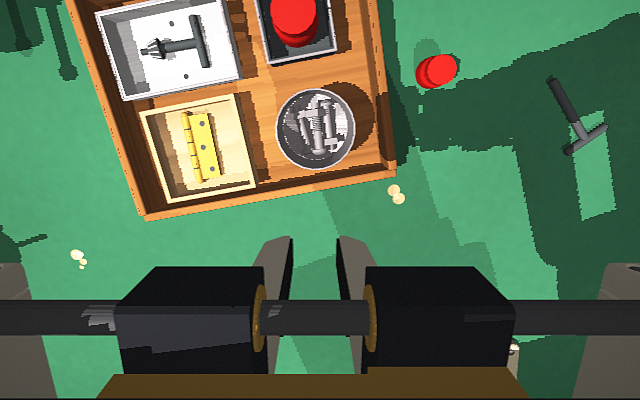

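All four items are in place: key at (180,42), hinge at (200,147), jar at (297,18), and the bolt in the cup at (317,127). The hex key is untouched at (575,115), and the top camera puts the plate where it was.

```bash
python3 -c "
from station import *
print(hand_in())"
```

```text
the job is handed in; nothing more can be done
None
```

I packed the hinge, chuck key, screw jar and roofing bolt in their places, left the hex key and mending plate where they lay, and handed the job in at about 45 s; no verdict came back.

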